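Clip the nutmeg grater plate onto its catch box

TASK

Take the steel grater plate by its bamboo grip and slide its two ears down into the spring-clip slots of the steel catch box, pressing gently (no harder than about 20 N) until it is fully home and flat in the box; then let go. Guide and press it in with the gripper, do not drop it in, and leave the jars, the measuring cup and the pepper mill where they are.

Things in the scene. Friction and masses are not known exactly. Their poses are not given: they have to be found in the camera images.
- grater: Loose flat stainless grater plate, about 0.18 kg, 66 mm (x) by 116 mm (y) by 5 mm thick; origin at the centre of its underside, z up. Ears stick out at +y and -y, a bamboo grip bar stands on top. The same after half a turn. It starts flat in the rest tray, underside 8 mm above the table.
- grip (a point): Top centre of the plate's bamboo grip bar, 35 mm above the plate's underside. The bar is 14 mm thick (plate x), 60 mm long (plate y) and 30 mm tall, standing on the plate's top; pinch it across plate x from above.
- ear (a point): Lower outer end of the plate's +y ear, level with its underside. Both ears (+y and -y) are 14 mm wide (x), reach from 58 to 73 mm from the plate's middle and are 10 mm tall, undersides level with the plate's.
- cradle: Fixed black silicone tray, 130 mm (x) by 200 mm (y), base 8 mm thick, rib 18 mm high round its pocket; origin at the centre of its underside on the table, z up. In it stands the open steel catch box, 70 mm (x) by 160 mm (y), square with the tray and centred in y, but with play: anywhere from 11 mm toward -x to 11 mm toward +x of the middle, different each time and not in any reading.
- seat (a point): Point on the tray's middle axis (not the box's own) at the seat height, 42 mm above the tray's underside: there the plate's underside lies when it is fully home, on a hard stop. The box stands on soft silicone feet: it gives about 1 mm downward per 8 N and comes back up. It takes about 15 N of sideways force to shift it in its pocket.
- slot_left (a point): Where the +y slot's top would be if the box stood in the middle: it is really up to 11 mm away along tray x, with the box. Slot: 17 mm wide (x), open at the top, from 60 to 77 mm from the middle (y), closed at the outer end, between two aluminium cheeks 13 mm thick, whose tops lie here, 66 mm above the tray's underside; the plate outside the slots rests on them.
- slot_right (a point): The same for the -y slot, shifted together with the +y slot by the same unknown amount along tray x.
- rolls (a point): Height of the spring-loaded brass rolls in the slots, 54 mm above the tray's underside (shown for +y, box in the middle). Two rolls per slot, 4 mm in radius, axis along y, 12 mm apart, yield sideways to the 14 mm ear: pushing both ears past takes roughly 5 to 15 N downward all told; when the plate is home the rolls close in over the ears' tops.
- rest: Fixed black silicone tray where the plate starts, 130 mm (x) by 200 mm (y), base 8 mm thick, with a low rib (14 mm high) round its 92 by 166 mm pocket; origin at the centre of its underside, z up.
- jar_a: Stubby glass jar with bamboo lid, 60 mm across, 66 mm tall, in a pocket of the back tray; origin at the centre of its underside. Leave it alone.
- jar_b: A second jar like jar_a. Leave it alone.
- cup: Clear acrylic measuring cup, 62 mm across, 70 mm tall, in a pocket of the back tray; origin at the centre of its underside. Leave it alone.
- mill: Stainless pepper mill with brass tip lying along y in the back tray, 48 mm across, 143 mm long; origin on its underside near its middle. Leave it alone.

How it is judged:
By the outcome, as a careful person would: the job done as asked, in the order asked, and still so for the second after the job is handed in, with the robot touching nothing.
It also fails if it takes over 72 s, if anything falls off the work surface, if the arm or the gripper's body presses on something with over 40 N, if the wrist force passes 120 N, or if a joint passes its speed limit or range.

ROBOT

A 6-joint arm with a two-finger parallel gripper is mounted at the origin on the work surface. World frame = base frame: x ahead of the robot, y to its left, z up, the work surface at z = 0. Lengths are in mm, angles in rad, forces in N, time in s.
With the tool pointing down it reaches from about 350 to 975 mm from the base axis. Payload 7.1 kg.
Tool frame: the origin (TCP) lies on the mounting face of the last link; the fingertips stand 182 mm ahead of it and the grasp point (between the pads) lies 163 mm ahead of it (ctrl.tcp_to_tips is the distance from the TCP to the fingertips, in mm); z points along the fingers, y is the direction in which the jaws open and shut (so a half turn about z gives the same grasp; the last joint's range is limited). The gripper opens to 88 mm and grips with 3 to 60 N. Pads are 20 mm wide; open, the fingers measure 115 mm over their backs; the gripper's body (75 mm by 178 mm) begins 61 mm behind the grasp point.
Start: joints at [-1.314, 0.423, 1.63, -0, 1.089, -0.019], TCP at [170.217, -601.359, 404.675] pointing down, gripper open.
Joint ranges: [-3, 3], [-0.9, 2.11], [0.09, 2.58], [-1.31, 4.45], [0.11, 2.69], [-2.54, 2.54]. Speed limits (rad/s): [2.39, 2.39, 3.01, 3.14, 3.14, 3.14].

INTERFACE

Orientations are given as a rotation vector (axis times angle).
In Python, from workcell import ctrl gives the robot as it stands. The module is installed in compiled form; this text tells all that it offers.
- The arm moves only by the tool send_rows, never from a script. Its argument "commands" is a list of rows, each an object with "translation": the shift along the world's x, y, z normalised to -1 to 1, where 1 is 0.1 m, a list of three; "twist": the turn, a rotation vector about the world's x, y, z normalised to -1 to 1, where 1 is 0.5 rad, a list of three. A call has exactly 10 rows; each row is the pose to reach, as a shift and turn from the pose commanded when the call began; what a row does not reach only later rows make up. A row lasts 1/10 s, in which the tool goes at most 50 mm and 8.59 degrees, less where a joint would pass 70% of its speed; a pose out of reach is approached as far as the arm can. A call with a number of a shift or a turn outside -1 to 1 is refused whole. A call with a gripper value outside its range is refused whole. "grip" is the closure, from -1 (fully open) to 1 (shut), set as the call begins (left out, the last holds). The fingers move at their own pace and stop on an object; the grip force is fixed at half the most. Time passes only in rows, so rows that repeat a pose let the fingers close, or fill a call up. It gives the time, the measured TCP pose, the force and the opening at its end, in the units of the state.
- ctrl.get_obs(): the state, without advancing time (a new reading comes with each control period).
- ctrl.get_image(name): name is "scene" or "top" or "wrist"; returns a dict with "img" (384x512x3 uint8, red, green, blue), "intrinsics" (3x3 intrinsics, pixels), "cam_to_world" (4x4, takes a point from camera to world coordinates). Camera axes: x right, y down, z forward; pixel columns grow to the right and rows downward; lengths in mm; the calibration is good to about 2 mm. The wrist camera is an equidistant fisheye: a pixel r from the principal point sees the ray r / f radians off the axis. A picture is of the moment at which its call begins. There is no depth.
- ctrl.close_job(): hands the job in, once; it reports no verdict.
The state is a dict: "t": time; "qpos": joint angles; "qvel": joint speeds; "joint_torque": joint torques, N m; "ee_pos": TCP position; "orientation": TCP orientation; "ft_force": force on the tool from outside, world axes, zero at the start; "moment": the same for the moment, N m; "width": finger opening in mm.
Only numpy, scipy, OpenCV 4.12 (cv2) and the standard library are available. Lean on these libraries where they do the work, as an engineer would, in place of code of your own. Each camera call takes 0.05 s, during which the arm holds its last target. There are 200 camera calls.

## Working session

There is one attempt and no reset: what is moved stays moved. The work goes in short steps, Python scripts to look and compute and a tool call to move; the robot and the scene stay as the last step left them, time stands still between calls to the robot, and variables do not carry over. Pictures are saved under pics/ and viewed, about 8 in all and at most 12, crops included, and the job is handed in when it is done.

Besides the shell and the picture viewer there is one more tool, called in YAML: its name, and indented under it one key for each argument. send_rows: Moves the arm, as the interface text tells. Its arguments: {"type":"object","properties":{"commands":{"type":"array","items":{"type":"object","properties":{"translation":{"type":"array","items":{"type":"number"}},"twist":{"type":"array","items":{"type":"number"}}}}},"grip":{"type":"number"}},"required":["commands"]}

```bash
mkdir -p pics
cat > h.py <<'E'
from workcell import ctrl
import numpy as np, cv2
def shot(name,out,crop=None,scale=1):
    d=ctrl.get_image(name); im=d["img"][:,:,::-1].copy()
    np.savez("pics/"+out+".npz",K=d["intrinsics"],T=d["cam_to_world"],img=im)
    if crop: im=im[crop[1]:crop[3],crop[0]:crop[2]]
    if scale!=1: im=cv2.resize(im,None,fx=scale,fy=scale,interpolation=cv2.INTER_CUBIC)
    cv2.imwrite("pics/"+out+".png",im)
def ray(out,u,v,z,fish=False):
    d=np.load("pics/"+out+".npz");K=d["K"];T=d["T"]
    x=(u-K[0,2])/K[0,0];y=(v-K[1,2])/K[1,1]
    if fish:
        r=np.hypot(x,y);r=max(r,1e-9);c=np.array([np.sin(r)*x/r,np.sin(r)*y/r,np.cos(r)])
    else: c=np.array([x,y,1.])
    w=T[:3,:3]@c;o=T[:3,3]
    return o+w*(z-o[2])/w[2]
def proj(out,p,fish=False):
    d=np.load("pics/"+out+".npz");K=d["K"];T=d["T"]
    c=T[:3,:3].T@(np.array(p,float)-T[:3,3])
    if fish:
        h=np.hypot(c[0],c[1]);t=np.arctan2(h,c[2]);x,y=c[0]/h*t,c[1]/h*t
    else: x,y=c[0]/c[2],c[1]/c[2]
    return np.array([K[0,0]*x+K[0,2],K[1,1]*y+K[1,2]])
E
python3 - <<'E'
from h import *
shot("top","top1",scale=1.5);shot("scene","sc1",scale=1.5)
print(ctrl.get_obs())
for n in("top1","sc1"):
    d=np.load(f"pics/{n}.npz");print(d["K"],d["T"])
E
```

```text
{'t': 0.1, 'qpos': array([-1.31399206e+00,  4.23787512e-01,  1.63058746e+00,  2.39026436e-05,
        1.08860315e+00, -1.89824580e-02]), 'qvel': array([ 0.00087402, -0.00142459, -0.00312917,  0.0002657 , -0.0002424 ,
        0.00074496]), 'joint_torque': array([-3.66700542e-04, -5.45613241e+01, -2.74325019e+01,  6.44452544e-02,
        1.87877723e-02, -3.02394551e-05]), 'ee_pos': array([ 170.16650601, -601.1375012 ,  403.97509963]), 'orientation': array([-3.11040919e+00, -4.31626501e-01,  2.25059117e-04]), 'ft_force': array([ 0.37263922, -0.61659007, -0.46074536]), 'moment': array([-0.04441264, -0.0123089 , -0.00485176]), 'width': 87.63214037196715}
[[387.62055375   0.         260.3993396 ]
 [  0.         387.62055375 195.92281683]
 [  0.           0.           1.        ]] [[ 2.40286378e-02 -9.80951631e-01  1.92760272e-01  4.57204082e+02]
 [-9.99682445e-01 -2.50412709e-02 -2.81836175e-03 -8.16750729e+00]
 [ 7.59163874e-03 -1.92631338e-01 -9.81241833e-01  8.96802264e+02]
 [ 0.00000000e+00  0.00000000e+00  0.00000000e+00  1.00000000e+00]]
[[350.95055237   0.         254.62107241]
 [  0.         350.95055237 189.6767565 ]
 [  0.           0.           1.        ]] [[ 5.50977507e-01  6.36421918e-01 -5.39806380e-01  9.84704215e+02]
 [ 8.34419481e-01 -4.10091876e-01  3.68196662e-01 -2.22673185e+02]
 [ 1.29582150e-02 -6.53293039e-01 -7.56994247e-01  5.71725491e+02]
 [ 0.00000000e+00  0.00000000e+00  0.00000000e+00  1.00000000e+00]]
```

View pics/top1.png

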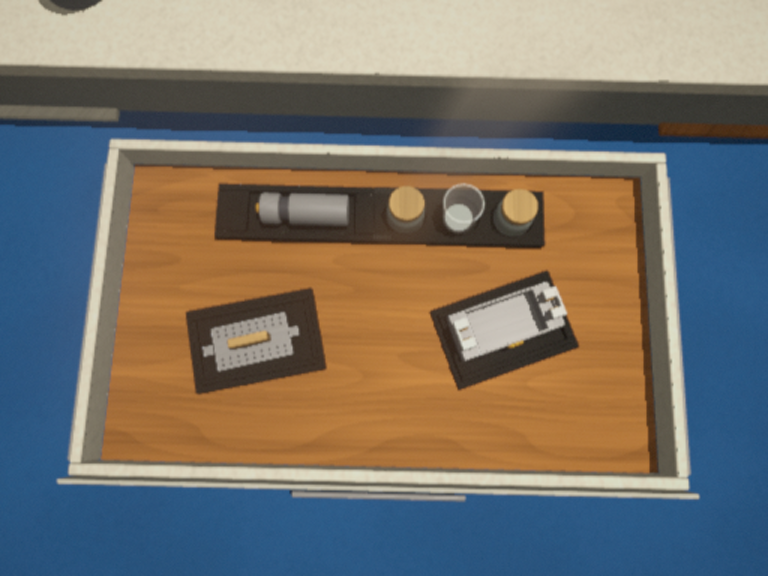

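Run:
```python
from h import *
s=1.5
P=lambda u,v,z:ray("top1",(u+.5)/s-.5,(v+.5)/s-.5,z).round(1)
print("grip",P(248,339,43),"ears",P(208,351,18),P(293,331,18))
r=[P(*c,14) for c in((187,311),(313,290),(326,368),(196,392))];print("rest",r,np.mean(r,0))
r=[P(*c,18) for c in((431,310),(548,272),(578,347),(459,387))];print("cradle",r,np.mean(r,0))
print("cheeks",P(463,330,66),P(552,302,66))
im=np.load("pics/top1.npz")["img"]
a=cv2.resize(im[178:262,275:395],None,fx=6,fy=6,interpolation=cv2.INTER_CUBIC);cv2.imwrite("pics/c1.png",a)
```

```text
grip [552.3 197.9  43. ] ears [535.5 262.8  18. ] [569.  136.6  18. ]
rest [array([596.3, 301.4,  14. ]), array([634.1, 109.9,  14. ]), array([514.6,  84.4,  14. ]), array([474.2, 276.8,  14. ])] [554.8   193.125  14.   ]
cradle [array([606.6, -72.8,  18. ]), array([ 671.1, -254.2,   18. ]), array([ 555.4, -296.5,   18. ]), array([ 491. , -115.9,   18. ])] [ 581.025 -184.85    18.   ]
cheeks [ 570.4 -115.7   66. ] [ 614.7 -245.3   66. ]
```

View pics/c1.png

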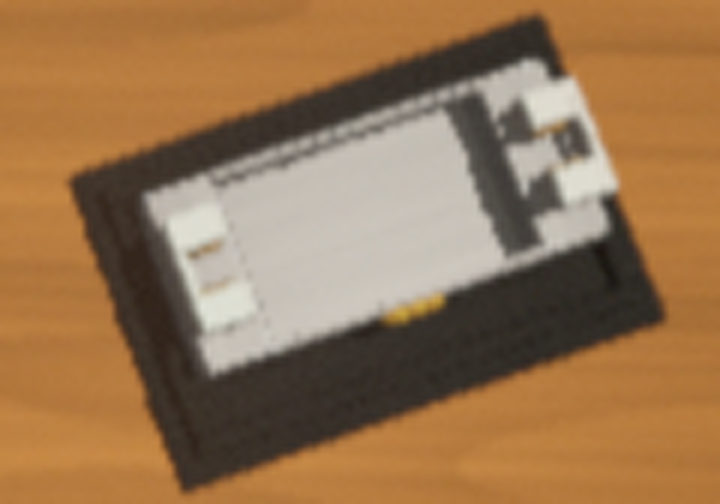

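View pics/sc1.png

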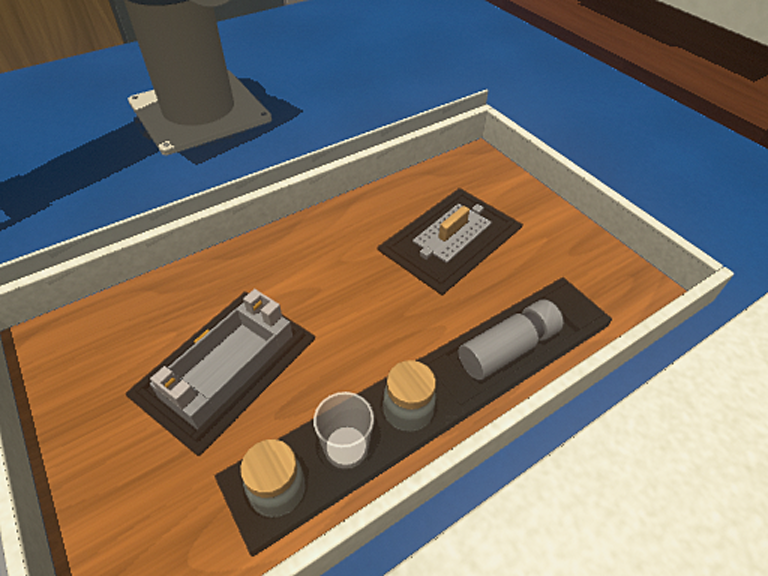

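Top view: the cradle is centred near (581,-185) with yaw ≈0.34. The grater grip is near (552,198) with yaw ≈0.26. In the crop the box's cheeks sit at about (210,265) and (560,140). The scene view shows open space between the two trays. I'll go over the cradle first for a wrist picture.

send_rows:
  commands:
    - {"translation":[0.08,0.08,-0.01],"twist":[0,0,0.066]}
    - {"translation":[0.16,0.17,-0.02],"twist":[0,0,0.131]}
    - {"translation":[0.25,0.25,-0.04],"twist":[0,0,0.197]}
    - {"translation":[0.33,0.33,-0.05],"twist":[0,0,0.262]}
    - {"translation":[0.41,0.42,-0.06],"twist":[0,0,0.328]}
    - {"translation":[0.49,0.5,-0.07],"twist":[0,0,0.393]}
    - {"translation":[0.57,0.58,-0.08],"twist":[0,0,0.459]}
    - {"translation":[0.66,0.67,-0.1],"twist":[0,0,0.524]}
    - {"translation":[0.74,0.75,-0.11],"twist":[0,0,0.59]}
    - {"translation":[0.82,0.83,-0.12],"twist":[0,0,0.655]}
  grip: -1

```text
t: 1.1
ee_pos: [252.9, -517.6, 392.6]
orientation: [-2.998, -0.938, 0.0]
ft_force: [0.3, -1.0, -0.3]
width: 87.7
```

send_rows:
  commands:
    - {"translation":[0.08,0.08,-0.01],"twist":[0,0,0.066]}
    - {"translation":[0.16,0.17,-0.02],"twist":[0,0,0.131]}
    - {"translation":[0.25,0.25,-0.04],"twist":[0,0,0.197]}
    - {"translation":[0.33,0.33,-0.05],"twist":[0,0,0.262]}
    - {"translation":[0.41,0.42,-0.06],"twist":[0,0,0.328]}
    - {"translation":[0.49,0.5,-0.07],"twist":[0,0,0.393]}
    - {"translation":[0.57,0.58,-0.08],"twist":[0,0,0.459]}
    - {"translation":[0.66,0.67,-0.1],"twist":[0,0,0.524]}
    - {"translation":[0.74,0.75,-0.11],"twist":[0,0,0.59]}
    - {"translation":[0.82,0.83,-0.12],"twist":[0,0,0.655]}

```text
t: 2.1
ee_pos: [334.9, -434.6, 380.6]
orientation: [-2.805, -1.414, -0.0]
ft_force: [0.4, -0.5, 0.4]
width: 87.7
```

send_rows:
  commands:
    - {"translation":[0.08,0.08,-0.01],"twist":[0,0,0.066]}
    - {"translation":[0.16,0.17,-0.02],"twist":[0,0,0.131]}
    - {"translation":[0.25,0.25,-0.04],"twist":[0,0,0.197]}
    - {"translation":[0.33,0.33,-0.05],"twist":[0,0,0.262]}
    - {"translation":[0.41,0.42,-0.06],"twist":[0,0,0.328]}
    - {"translation":[0.49,0.5,-0.07],"twist":[0,0,0.393]}
    - {"translation":[0.57,0.58,-0.08],"twist":[0,0,0.459]}
    - {"translation":[0.66,0.67,-0.1],"twist":[0,0,0.524]}
    - {"translation":[0.74,0.75,-0.11],"twist":[0,0,0.59]}
    - {"translation":[0.82,0.83,-0.12],"twist":[0,0,0.655]}

```text
t: 3.1
ee_pos: [416.9, -351.7, 368.6]
orientation: [-2.537, -1.852, 0.0]
ft_force: [0.9, 0.4, -0.9]
width: 87.8
```

send_rows:
  commands:
    - {"translation":[0.08,0.08,-0.01],"twist":[0,0,0.066]}
    - {"translation":[0.16,0.17,-0.02],"twist":[0,0,0.131]}
    - {"translation":[0.25,0.25,-0.04],"twist":[0,0,0.197]}
    - {"translation":[0.33,0.33,-0.05],"twist":[0,0,0.262]}
    - {"translation":[0.41,0.42,-0.06],"twist":[0,0,0.328]}
    - {"translation":[0.49,0.5,-0.07],"twist":[0,0,0.393]}
    - {"translation":[0.57,0.58,-0.08],"twist":[0,0,0.459]}
    - {"translation":[0.66,0.67,-0.1],"twist":[0,0,0.524]}
    - {"translation":[0.74,0.75,-0.11],"twist":[0,0,0.59]}
    - {"translation":[0.82,0.83,-0.12],"twist":[0,0,0.655]}

```text
t: 4.1
ee_pos: [498.9, -268.6, 356.5]
orientation: [-2.202, -2.241, 0.0]
ft_force: [0.3, -0.5, -0.6]
width: 87.9
```

send_rows:
  commands:
    - {"translation":[0.08,0.08,-0.01],"twist":[0,0,0.066]}
    - {"translation":[0.16,0.17,-0.02],"twist":[0,0,0.131]}
    - {"translation":[0.25,0.25,-0.04],"twist":[0,0,0.197]}
    - {"translation":[0.33,0.33,-0.05],"twist":[0,0,0.262]}
    - {"translation":[0.41,0.42,-0.06],"twist":[0,0,0.328]}
    - {"translation":[0.49,0.5,-0.07],"twist":[0,0,0.393]}
    - {"translation":[0.57,0.58,-0.08],"twist":[0,0,0.459]}
    - {"translation":[0.7,0.7,-0.1],"twist":[0,0,0.6]}
    - {"translation":[0.82,0.83,-0.12],"twist":[0,0,0.655]}
    - {"translation":[0.82,0.83,-0.12],"twist":[0,0,0.655]}

```text
t: 5.1
ee_pos: [581.5, -184.8, 344.4]
orientation: [1.808, 2.569, 0.001]
ft_force: [0.4, 0.1, -0.7]
width: 88.0
```

Run:
```python
from h import *
shot("wrist","w1",scale=1.5);o=ctrl.get_obs();print({k:o[k] for k in("t","ee_pos","orientation","ft_force","qpos")})
d=np.load("pics/w1.npz");print(d["K"],d["T"])
```

```text
{'t': 5.15, 'ee_pos': array([ 580.79247441, -185.44628636,  344.40057895]), 'orientation': array([-1.80880715e+00, -2.56826332e+00,  2.79702389e-04]), 'ft_force': array([ 0.76552204, -0.1058611 ,  0.02496267]), 'qpos': array([-3.28567827e-01,  4.73460301e-01,  1.70791947e+00, -1.07802550e-04,
        9.60544689e-01, -6.72101051e-01])}
[[297.31863964   0.         258.05588487]
 [  0.         297.31863964 190.34976405]
 [  0.           0.           1.        ]] [[ 9.40857931e-01  3.25276524e-01  9.47709666e-02  5.55053158e+02]
 [ 3.38801194e-01 -9.03032187e-01 -2.64095855e-01 -1.13432035e+02]
 [-3.22948352e-04  2.80585196e-01 -9.59829070e-01  3.24162610e+02]
 [ 0.00000000e+00  0.00000000e+00  0.00000000e+00  1.00000000e+00]]
```

View pics/w1.png

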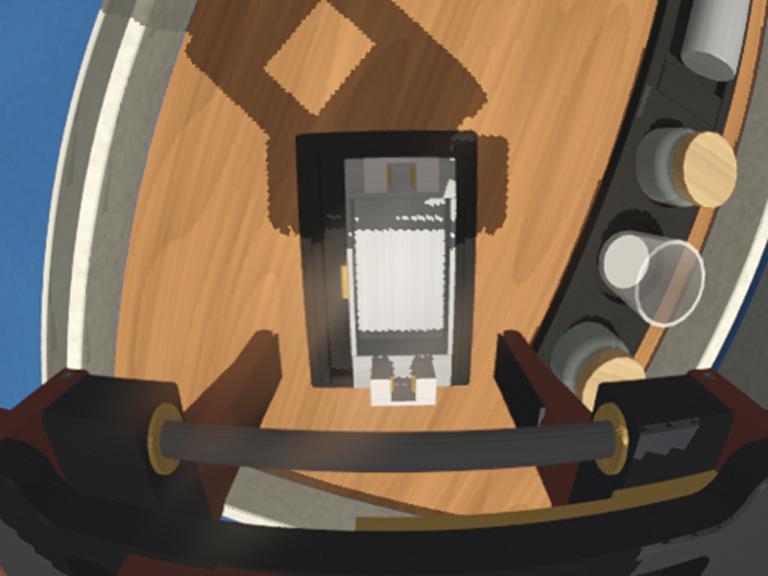

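The wrist picture shows the box shifted right, toward tray +x. The +y slot is near (401,177) and the -y slot near (403,388). An enlarged crop will give better pixel positions.

Run:
```python
from h import *
im=np.load("pics/w1.npz")["img"]
a=im[82:142,215:325];b=im[226:276,215:325]
cv2.imwrite("pics/c2.png",np.vstack([cv2.resize(x,None,fx=5.2,fy=5.2,interpolation=cv2.INTER_CUBIC) for x in(a,b)]))
```

```text
(no output)
```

View pics/c2.png

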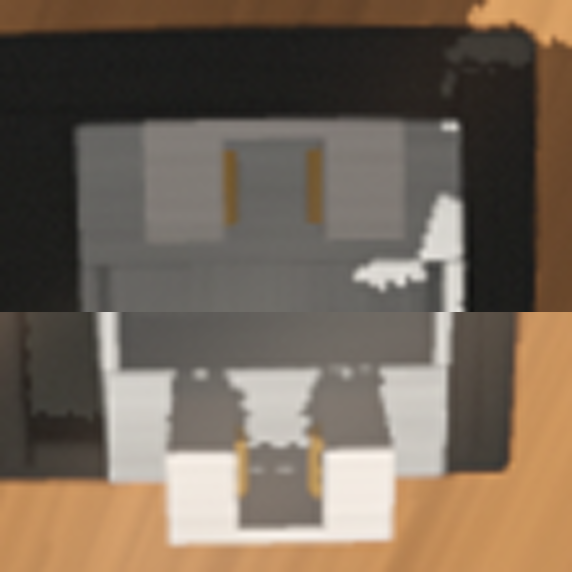

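Run:
```python
from h import *
s=5.2
def P(u,v,z):
    oy=82
    if v>312: v-=312;oy=226
    return ray("w1",(u+.5)/s-.5+215,(v+.5)/s-.5+oy,z,True)
def L(n,*pts,z=66):
    q=[P(u,v,z) for u,v in pts];print(n,[x[:2].round(1) for x in q],np.mean(q,0).round(1));return np.mean(q,0)
a=L("+y cheeks",(145,122),(403,121),(405,240),(145,242))
b=L("-y cheeks",(167,452),(393,450),(393,541),(168,545))
si=L("+y slot",(224,190),(326,190)); sj=L("-y slot",(239,490),(322,490))
d=a-b;print("dist",np.hypot(*d[:2]),"yaw",np.arctan2(-d[0],d[1]),"mid",(a+b)/2)
d=si-sj;print("slot yaw",np.arctan2(-d[0],d[1]),(si+sj)/2)
# top camera check
u=lambda x,y:((x+.5)/6-.5+275,(y+.5)/6-.5+178)
for n,pt in(("top +y",(212,268)),("top -y",(570,140))): print(n,ray("top1",*u(*pt),66).round(1))
for p in ((a),(b)): print("proj in c1",(proj("top1",p)-[275,178]+.5)*6-.5)
s2=1.5
r=[ray("w1",(x+.5)/s2-.5,(y+.5)/s2-.5,18,True)[:2].round(1) for x,y in((297,133),(476,131),(469,384),(313,386))];print("tray",r,np.mean(r,0))
```

```text
+y cheeks [array([ 542.2, -117.3]), array([ 582.1, -102.5]), array([ 589.5, -121.1]), array([ 548.9, -136.3])] [ 565.7 -119.3   66. ]
-y cheeks [array([ 591.6, -247.9]), array([ 631.6, -233.3]), array([ 639.4, -252.1]), array([ 598.5, -267.5])] [ 615.3 -250.2   66. ]
+y slot [array([ 558.3, -123.7]), array([ 574.2, -117.9])] [ 566.2 -120.8   66. ]
-y slot [array([ 607.2, -251.1]), array([ 622.1, -245.8])] [ 614.6 -248.4   66. ]
dist 139.97689784692045 yaw 0.36233818587098754 mid [ 590.47107131 -184.73241097   66.        ]
slot yaw 0.36229200317300553 [ 590.43149043 -184.59875569   66.        ]
top +y [ 565.3 -118.8   66. ]
top -y [ 615.4 -249.2   66. ]
proj in c1 [213.47956149 266.93648336]
proj in c1 [572.80228724 140.35873481]
tray [array([ 490.4, -116.3]), array([604.9, -73.6]), array([ 673.1, -251.7]), array([ 558.1, -294.9])] [ 581.625 -184.125]
```

Both cameras agree: box axis at (590.4,-184.7), yaw 0.362, cheek spacing 140 mm as expected, offset about +8.5 mm in tray x. Now to the grater.

send_rows:
  commands:
    - {"translation":[-0.01,0.1,0],"twist":[0,0,-0.01]}
    - {"translation":[-0.01,0.19,0],"twist":[0,0,-0.01]}
    - {"translation":[-0.02,0.29,0],"twist":[0,0,-0.02]}
    - {"translation":[-0.03,0.38,0],"twist":[0,0,-0.02]}
    - {"translation":[-0.04,0.48,0],"twist":[0,0,-0.02]}
    - {"translation":[-0.04,0.58,0],"twist":[0,0,-0.03]}
    - {"translation":[-0.05,0.67,0],"twist":[0,0,-0.03]}
    - {"translation":[-0.06,0.77,0],"twist":[0,0,-0.03]}
    - {"translation":[-0.06,0.86,0],"twist":[0,0,-0.04]}
    - {"translation":[-0.07,0.96,0],"twist":[0,0,-0.04]}

```text
t: 6.15
ee_pos: [573.2, -89.6, 344.7]
orientation: [1.836, 2.549, 0.0]
ft_force: [-0.3, 1.2, 0.7]
width: 88.0
```

send_rows:
  commands:
    - {"translation":[-0.01,0.1,0],"twist":[0,0,-0.01]}
    - {"translation":[-0.01,0.19,0],"twist":[0,0,-0.01]}
    - {"translation":[-0.02,0.29,0],"twist":[0,0,-0.02]}
    - {"translation":[-0.03,0.38,0],"twist":[0,0,-0.02]}
    - {"translation":[-0.04,0.48,0],"twist":[0,0,-0.02]}
    - {"translation":[-0.04,0.58,0],"twist":[0,0,-0.03]}
    - {"translation":[-0.05,0.67,0],"twist":[0,0,-0.03]}
    - {"translation":[-0.06,0.77,0],"twist":[0,0,-0.03]}
    - {"translation":[-0.06,0.86,0],"twist":[0,0,-0.04]}
    - {"translation":[-0.07,0.96,0],"twist":[0,0,-0.04]}

```text
t: 7.15
ee_pos: [566.2, 6.4, 344.7]
orientation: [1.862, 2.53, 0.0]
ft_force: [0.7, -0.5, -0.3]
width: 87.9
```

send_rows:
  commands:
    - {"translation":[-0.01,0.1,0],"twist":[0,0,-0.01]}
    - {"translation":[-0.01,0.19,0],"twist":[0,0,-0.01]}
    - {"translation":[-0.02,0.29,0],"twist":[0,0,-0.02]}
    - {"translation":[-0.03,0.38,0],"twist":[0,0,-0.02]}
    - {"translation":[-0.04,0.48,0],"twist":[0,0,-0.02]}
    - {"translation":[-0.04,0.58,0],"twist":[0,0,-0.03]}
    - {"translation":[-0.05,0.67,0],"twist":[0,0,-0.03]}
    - {"translation":[-0.06,0.77,0],"twist":[0,0,-0.03]}
    - {"translation":[-0.06,0.86,0],"twist":[0,0,-0.04]}
    - {"translation":[-0.07,0.96,0],"twist":[0,0,-0.04]}

```text
t: 8.15
ee_pos: [559.2, 102.4, 344.7]
orientation: [1.887, 2.512, 0.0]
ft_force: [-0.8, 0.4, -1.0]
width: 87.8
```

send_rows:
  commands:
    - {"translation":[-0.01,0.1,0],"twist":[0,0,-0.01]}
    - {"translation":[-0.01,0.19,0],"twist":[0,0,-0.01]}
    - {"translation":[-0.02,0.29,0],"twist":[0,0,-0.02]}
    - {"translation":[-0.03,0.38,0],"twist":[0,0,-0.02]}
    - {"translation":[-0.04,0.48,0],"twist":[0,0,-0.02]}
    - {"translation":[-0.04,0.58,0],"twist":[0,0,-0.03]}
    - {"translation":[-0.05,0.67,0],"twist":[0,0,-0.03]}
    - {"translation":[-0.06,0.85,0],"twist":[0,0,-0.04]}
    - {"translation":[-0.07,0.96,0],"twist":[0,0,-0.04]}
    - {"translation":[-0.07,0.96,0],"twist":[0,0,-0.04]}

```text
t: 9.15
ee_pos: [552.1, 199.0, 344.7]
orientation: [1.909, 2.495, 0.0]
ft_force: [-0.3, -0.5, -0.2]
width: 88.0
```

Run:
```python
from h import *
shot("wrist","w2",crop=(180,70,340,280),scale=2.8);o=ctrl.get_obs();print({k:o[k] for k in("t","ee_pos","orientation","ft_force","qpos")})
```

```text
{'t': 9.2, 'ee_pos': array([552.08823897, 198.23282388, 344.62187755]), 'orientation': array([ 1.90976324e+00,  2.49436826e+00, -2.76893279e-04]), 'ft_force': array([-1.00079793,  0.01784643,  0.09276685]), 'qpos': array([ 3.24472194e-01,  4.42398160e-01,  1.76049398e+00, -2.09705259e-04,
        9.38799087e-01,  6.06587815e-02])}
```

View pics/w2.png

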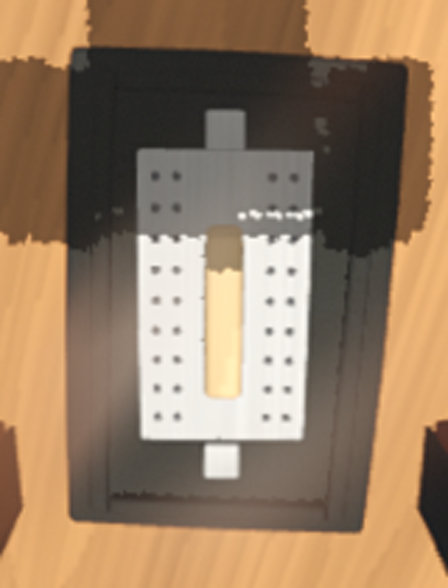

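Run:
```python
from h import *
s=2.8
P=lambda u,v,z:ray("w2",(u+.5)/s-.5+180,(v+.5)/s-.5+70,z,True)
e1=(P(206,110,18)+P(246,110,18))/2;e2=(P(204,478,18)+P(238,478,18))/2
d=e1-e2;print("ears",e1,e2,np.hypot(*d[:2]),np.arctan2(-d[0],d[1]),(e1+e2)/2)
pl=[P(*c,13) for c in((137,150),(313,150),(302,439),(141,439))];d=pl[0]+pl[1]-pl[2]-pl[3]
print("plate",np.mean(pl,0),np.arctan2(-d[0],d[1]),np.hypot(*d[:2])/2)
g=[P(*c,43) for c in((206,228),(243,228),(241,397),(205,397))];d=g[0]+g[1]-g[2]-g[3];print("bar",np.mean(g,0),np.arctan2(-d[0],d[1]),np.hypot(*d[:2])/2,[np.hypot(*(g[0]-g[1])[:2]),np.hypot(*(g[2]-g[3])[:2])])
from scipy.spatial.transform import Rotation as R
o=ctrl.get_obs();r=R.from_rotvec(o["orientation"]).as_matrix();print("jaw axis",r[:,1],np.arctan2(r[1,1],r[0,1]))
```

```text
ears [534.50684095 269.60107046  18.        ] [571.05037702 128.43209577  18.        ] 145.82218432805573 0.2533035004324615 [552.77860898 199.01658312  18.        ]
plate [552.69299831 199.14664811  13.        ] 0.25458226868440836 115.9348563902941
bar [552.17841245 201.25077641  43.        ] 0.2580700792944916 61.246452061034645 [np.float64(12.620777142619097), np.float64(12.973101700581882)]
jaw axis [ 9.65370284e-01  2.60883514e-01 -8.81418903e-05] 0.2639372980703813
```

The plate centre is (552.6,199.1) with yaw 0.255; the ears read 145.8 mm apart, where 146 is expected. I'll half-close the jaws and descend.

send_rows:
  commands:
    - {"translation":[0.004,0.014,-0.08],"twist":[0,0,-0.018]}
    - {"translation":[0.004,0.014,-0.16],"twist":[0,0,-0.018]}
    - {"translation":[0.004,0.014,-0.24],"twist":[0,0,-0.018]}
    - {"translation":[0.004,0.014,-0.32],"twist":[0,0,-0.018]}
    - {"translation":[0.004,0.014,-0.4],"twist":[0,0,-0.018]}
    - {"translation":[0.004,0.014,-0.48],"twist":[0,0,-0.018]}
    - {"translation":[0.004,0.014,-0.56],"twist":[0,0,-0.018]}
    - {"translation":[0.004,0.014,-0.64],"twist":[0,0,-0.018]}
    - {"translation":[0.004,0.014,-0.72],"twist":[0,0,-0.018]}
    - {"translation":[0.004,0.014,-0.8],"twist":[0,0,-0.018]}
  grip: 0.1

```text
t: 10.2
ee_pos: [552.6, 199.1, 264.0]
orientation: [-1.923, -2.484, 0.0]
ft_force: [0.9, -0.8, -0.7]
width: 39.0
```

send_rows:
  commands:
    - {"translation":[0,0,-0.08],"twist":[0,0,0]}
    - {"translation":[0,0,-0.16],"twist":[0,0,0]}
    - {"translation":[0,0,-0.24],"twist":[0,0,0]}
    - {"translation":[0,0,-0.32],"twist":[0,0,0]}
    - {"translation":[0,0,-0.4],"twist":[0,0,0]}
    - {"translation":[0,0,-0.48],"twist":[0,0,0]}
    - {"translation":[0,0,-0.56],"twist":[0,0,0]}
    - {"translation":[0,0,-0.62],"twist":[0,0,0]}
    - {"translation":[0,0,-0.655],"twist":[0,0,0]}
    - {"translation":[0,0,-0.655],"twist":[0,0,0]}

```text
t: 11.2
ee_pos: [552.5, 199.0, 198.6]
orientation: [-1.922, -2.484, 0.001]
ft_force: [0.0, 0.4, 0.1]
width: 39.4
```

send_rows:
  commands:
    - {"translation":[0,0,0],"twist":[0,0,0]}
    - {"translation":[0,0,0],"twist":[0,0,0]}
    - {"translation":[0,0,0],"twist":[0,0,0]}
    - {"translation":[0,0,0],"twist":[0,0,0]}
    - {"translation":[0,0,0],"twist":[0,0,0]}
    - {"translation":[0,0,0],"twist":[0,0,0]}
    - {"translation":[0,0,0],"twist":[0,0,0]}
    - {"translation":[0,0,0],"twist":[0,0,0]}
    - {"translation":[0,0,0],"twist":[0,0,0]}
    - {"translation":[0,0,0],"twist":[0,0,0]}
  grip: 1

```text
t: 12.2
ee_pos: [552.8, 199.1, 199.5]
orientation: [1.923, 2.484, 0.001]
ft_force: [-0.2, -0.4, 4.8]
width: 14.3
```

Gripped at 14.3 mm. Lift, then carry it over the box.

send_rows:
  commands:
    - {"translation":[0,0,0.05],"twist":[0,0,0]}
    - {"translation":[0,0,0.12],"twist":[0,0,0]}
    - {"translation":[0,0,0.22],"twist":[0,0,0]}
    - {"translation":[0,0,0.34],"twist":[0,0,0]}
    - {"translation":[0,0,0.46],"twist":[0,0,0]}
    - {"translation":[0,0,0.58],"twist":[0,0,0]}
    - {"translation":[0,0,0.7],"twist":[0,0,0]}
    - {"translation":[0,0,0.82],"twist":[0,0,0]}
    - {"translation":[0,0,0.92],"twist":[0,0,0]}
    - {"translation":[0,0,1.0],"twist":[0,0,0]}

```text
t: 13.2
ee_pos: [552.7, 199.1, 300.3]
orientation: [1.923, 2.484, 0.001]
ft_force: [-0.2, 0.6, -0.9]
width: 13.9
```

send_rows:
  commands:
    - {"translation":[0.01,-0.06,0],"twist":[0,0,0.005]}
    - {"translation":[0.02,-0.15,0],"twist":[0,0,0.01]}
    - {"translation":[0.03,-0.25,0],"twist":[0,0,0.015]}
    - {"translation":[0.04,-0.35,0],"twist":[0,0,0.02]}
    - {"translation":[0.05,-0.46,0],"twist":[0,0,0.025]}
    - {"translation":[0.06,-0.56,0],"twist":[0,0,0.03]}
    - {"translation":[0.07,-0.66,0],"twist":[0,0,0.035]}
    - {"translation":[0.08,-0.76,0],"twist":[0,0,0.04]}
    - {"translation":[0.09,-0.86,0],"twist":[0,0,0.045]}
    - {"translation":[0.095,-0.96,0],"twist":[0,0,0.054]}

```text
t: 14.2
ee_pos: [562.2, 102.2, 299.2]
orientation: [1.889, 2.51, 0.0]
ft_force: [0.5, -0.4, -0.3]
width: 13.7
```

send_rows:
  commands:
    - {"translation":[0.01,-0.1,0],"twist":[0,0,0.005]}
    - {"translation":[0.02,-0.19,0],"twist":[0,0,0.01]}
    - {"translation":[0.03,-0.29,0],"twist":[0,0,0.015]}
    - {"translation":[0.04,-0.38,0],"twist":[0,0,0.02]}
    - {"translation":[0.05,-0.48,0],"twist":[0,0,0.025]}
    - {"translation":[0.06,-0.58,0],"twist":[0,0,0.03]}
    - {"translation":[0.07,-0.67,0],"twist":[0,0,0.035]}
    - {"translation":[0.08,-0.77,0],"twist":[0,0,0.04]}
    - {"translation":[0.09,-0.86,0],"twist":[0,0,0.045]}
    - {"translation":[0.095,-0.96,0],"twist":[0,0,0.054]}

```text
t: 15.2
ee_pos: [571.7, 6.3, 299.2]
orientation: [1.855, 2.536, 0.0]
ft_force: [0.4, -1.1, -1.1]
width: 13.5
```

send_rows:
  commands:
    - {"translation":[0.01,-0.1,0],"twist":[0,0,0.005]}
    - {"translation":[0.02,-0.19,0],"twist":[0,0,0.01]}
    - {"translation":[0.03,-0.29,0],"twist":[0,0,0.015]}
    - {"translation":[0.04,-0.38,0],"twist":[0,0,0.02]}
    - {"translation":[0.05,-0.48,0],"twist":[0,0,0.025]}
    - {"translation":[0.06,-0.58,0],"twist":[0,0,0.03]}
    - {"translation":[0.07,-0.67,0],"twist":[0,0,0.035]}
    - {"translation":[0.08,-0.77,0],"twist":[0,0,0.04]}
    - {"translation":[0.09,-0.86,0],"twist":[0,0,0.045]}
    - {"translation":[0.095,-0.96,0],"twist":[0,0,0.054]}

```text
t: 16.2
ee_pos: [581.2, -89.7, 299.2]
orientation: [1.82, 2.561, 0.0]
ft_force: [-1.3, 0.1, -1.7]
width: 13.7
```

send_rows:
  commands:
    - {"translation":[0.01,-0.1,0],"twist":[0,0,0.005]}
    - {"translation":[0.02,-0.19,0],"twist":[0,0,0.01]}
    - {"translation":[0.03,-0.29,0],"twist":[0,0,0.015]}
    - {"translation":[0.04,-0.39,0],"twist":[0,0,0.02]}
    - {"translation":[0.05,-0.5,0],"twist":[0,0,0.025]}
    - {"translation":[0.06,-0.6,0],"twist":[0,0,0.03]}
    - {"translation":[0.07,-0.72,0],"twist":[0,0,0.035]}
    - {"translation":[0.08,-0.84,0],"twist":[0,0,0.04]}
    - {"translation":[0.093,-0.93,0],"twist":[0,0,0.052]}
    - {"translation":[0.093,-0.958,0],"twist":[0,0,0.052]}

```text
t: 17.2
ee_pos: [590.6, -186.0, 299.2]
orientation: [1.788, 2.583, 0.0]
ft_force: [-0.6, 0.4, -1.7]
width: 13.7
```

send_rows:
  commands:
    - {"translation":[0,0,-0.04],"twist":[0,0,0]}
    - {"translation":[0,0,-0.09],"twist":[0,0,0]}
    - {"translation":[0,0,-0.14],"twist":[0,0,0]}
    - {"translation":[0,0,-0.19],"twist":[0,0,0]}
    - {"translation":[0,0,-0.23],"twist":[0,0,0]}
    - {"translation":[0,0,-0.26],"twist":[0,0,0]}
    - {"translation":[0,0,-0.28],"twist":[0,0,0]}
    - {"translation":[0,0,-0.3],"twist":[0,0,0]}
    - {"translation":[0,0,-0.3],"twist":[0,0,0]}
    - {"translation":[0,0,-0.3],"twist":[0,0,0]}

```text
t: 18.2
ee_pos: [590.4, -184.8, 269.3]
orientation: [1.787, 2.584, 0.0]
ft_force: [-0.2, 0.2, -0.8]
width: 13.6
```

Run:
```python
from h import *
shot("wrist","w3",crop=(180,60,340,260),scale=3);o=ctrl.get_obs();print({k:o[k] for k in("t","ee_pos","orientation","ft_force","width")})
from scipy.spatial.transform import Rotation as R
r=R.from_rotvec(o["orientation"]).as_matrix();print("jaw axis",np.arctan2(r[1,1],r[0,1]))
```

```text
{'t': 18.25, 'ee_pos': array([ 590.49662108, -184.80309756,  269.34511539]), 'orientation': array([1.78706150e+00, 2.58343328e+00, 1.48548750e-04]), 'ft_force': array([-0.84672331,  0.10887502, -1.08981813]), 'width': 13.870614014890986}
jaw axis 0.3604761278814326
```

View pics/w3.png

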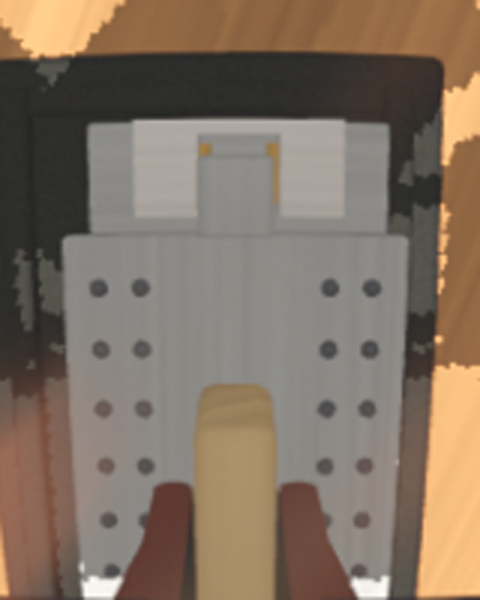

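Run:
```python
from h import *
s=3
P=lambda u,v,z:ray("w3",(u+.5)/s-.5+180,(v+.5)/s-.5+60,z,True)
R2=np.array([[np.cos(.362),np.sin(.362)],[-np.sin(.362),np.cos(.362)]]);c=np.array([590.4,-184.7])
f=lambda p:(R2@(p[:2]-c)).round(2)
for n,*q in(("ear outer",199,156,274,156,88),("ear root",198,234,275,234,88),("plate +y edge",64,236,406,236,83),("cheek outer",134,121,344,121,66),("cheek inner",133,216,345,216,66),("slot",199,175,281,175,66),("slotout",199,135,280,135,66)):
    print(n,f(P(*q[:2],q[4])),f(P(*q[2:4],q[4])),(f(P(*q[:2],q[4]))+f(P(*q[2:4],q[4])))/2)
```

```text
ear outer [-7.23 72.83] [ 6.16 72.82] [-0.535 72.825]
ear root [-7.5  58.67] [ 6.42 58.67] [-0.54 58.67]
plate +y edge [-33.06  58.11] [31.42 58.08] [-0.82  58.095]
cheek outer [-21.31  79.79] [21.31 79.8 ] [ 0.    79.795]
cheek inner [-21.79  60.18] [21.79 60.18] [ 0.   60.18]
slot [-8.15 68.49] [ 8.54 68.49] [ 0.195 68.49 ]
slotout [-8.11 76.7 ] [ 8.3  76.71] [ 0.095 76.705]
```

The +y ear is centred in the slot to within about 0.6 mm in box x, and y and yaw both match. I'll shift +0.6 mm in box x and lower until the ears just enter.

send_rows:
  commands:
    - {"translation":[0.006,0.002,0],"twist":[0,0,0]}
    - {"translation":[0.006,0.002,-0.02],"twist":[0,0,0]}
    - {"translation":[0.006,0.002,-0.04],"twist":[0,0,0]}
    - {"translation":[0.006,0.002,-0.06],"twist":[0,0,0]}
    - {"translation":[0.006,0.002,-0.08],"twist":[0,0,0]}
    - {"translation":[0.006,0.002,-0.1],"twist":[0,0,0]}
    - {"translation":[0.006,0.002,-0.12],"twist":[0,0,0]}
    - {"translation":[0.006,0.002,-0.13],"twist":[0,0,0]}
    - {"translation":[0.006,0.002,-0.14],"twist":[0,0,0]}
    - {"translation":[0.006,0.002,-0.14],"twist":[0,0,0]}

```text
t: 19.25
ee_pos: [591.0, -184.5, 255.1]
orientation: [-1.787, -2.584, 0.0]
ft_force: [-0.7, 0.6, -0.9]
width: 13.8
```

send_rows:
  commands:
    - {"translation":[0,0,-0.005],"twist":[0,0,0]}
    - {"translation":[0,0,-0.01],"twist":[0,0,0]}
    - {"translation":[0,0,-0.015],"twist":[0,0,0]}
    - {"translation":[0,0,-0.02],"twist":[0,0,0]}
    - {"translation":[0,0,-0.025],"twist":[0,0,0]}
    - {"translation":[0,0,-0.03],"twist":[0,0,0]}
    - {"translation":[0,0,-0.03],"twist":[0,0,0]}
    - {"translation":[0,0,-0.03],"twist":[0,0,0]}
    - {"translation":[0,0,-0.03],"twist":[0,0,0]}
    - {"translation":[0,0,-0.03],"twist":[0,0,0]}

```text
t: 20.25
ee_pos: [591.0, -184.6, 252.2]
orientation: [1.787, 2.584, 0.0]
ft_force: [-0.1, -0.2, -2.0]
width: 13.8
```

Ears are 5 mm into the slots with no contact. Continuing in small steps.

send_rows:
  commands:
    - {"translation":[0,0,-0.006],"twist":[0,0,0]}
    - {"translation":[0,0,-0.012],"twist":[0,0,0]}
    - {"translation":[0,0,-0.018],"twist":[0,0,0]}
    - {"translation":[0,0,-0.024],"twist":[0,0,0]}
    - {"translation":[0,0,-0.03],"twist":[0,0,0]}
    - {"translation":[0,0,-0.036],"twist":[0,0,0]}
    - {"translation":[0,0,-0.04],"twist":[0,0,0]}
    - {"translation":[0,0,-0.04],"twist":[0,0,0]}
    - {"translation":[0,0,-0.04],"twist":[0,0,0]}
    - {"translation":[0,0,-0.04],"twist":[0,0,0]}

```text
t: 21.25
ee_pos: [591.0, -184.6, 248.2]
orientation: [1.787, 2.584, 0.0]
ft_force: [0.7, 0.7, -1.5]
width: 13.9
```

send_rows:
  commands:
    - {"translation":[0,0,-0.004],"twist":[0,0,0]}
    - {"translation":[0,0,-0.008],"twist":[0,0,0]}
    - {"translation":[0,0,-0.012],"twist":[0,0,0]}
    - {"translation":[0,0,-0.016],"twist":[0,0,0]}
    - {"translation":[0,0,-0.02],"twist":[0,0,0]}
    - {"translation":[0,0,-0.02],"twist":[0,0,0]}
    - {"translation":[0,0,-0.02],"twist":[0,0,0]}
    - {"translation":[0,0,-0.02],"twist":[0,0,0]}
    - {"translation":[0,0,-0.02],"twist":[0,0,0]}
    - {"translation":[0,0,-0.02],"twist":[0,0,0]}

```text
t: 22.25
ee_pos: [591.2, -184.6, 246.6]
orientation: [1.787, 2.583, 0.0]
ft_force: [-0.4, 1.1, 5.1]
width: 13.6
```

send_rows:
  commands:
    - {"translation":[0,0,-0.003],"twist":[0,0,0]}
    - {"translation":[0,0,-0.006],"twist":[0,0,0]}
    - {"translation":[0,0,-0.009],"twist":[0,0,0]}
    - {"translation":[0,0,-0.012],"twist":[0,0,0]}
    - {"translation":[0,0,-0.015],"twist":[0,0,0]}
    - {"translation":[0,0,-0.015],"twist":[0,0,0]}
    - {"translation":[0,0,-0.015],"twist":[0,0,0]}
    - {"translation":[0,0,-0.015],"twist":[0,0,0]}
    - {"translation":[0,0,-0.015],"twist":[0,0,0]}
    - {"translation":[0,0,-0.015],"twist":[0,0,0]}

```text
t: 23.25
ee_pos: [591.4, -184.6, 245.6]
orientation: [1.787, 2.583, 0.001]
ft_force: [-1.7, 2.5, 9.6]
width: 13.7
```

send_rows:
  commands:
    - {"translation":[0,0,-0.002],"twist":[0,0,0]}
    - {"translation":[0,0,-0.004],"twist":[0,0,0]}
    - {"translation":[0,0,-0.006],"twist":[0,0,0]}
    - {"translation":[0,0,-0.008],"twist":[0,0,0]}
    - {"translation":[0,0,-0.01],"twist":[0,0,0]}
    - {"translation":[0,0,-0.01],"twist":[0,0,0]}
    - {"translation":[0,0,-0.01],"twist":[0,0,0]}
    - {"translation":[0,0,-0.01],"twist":[0,0,0]}
    - {"translation":[0,0,-0.01],"twist":[0,0,0]}
    - {"translation":[0,0,-0.01],"twist":[0,0,0]}

```text
t: 24.25
ee_pos: [591.1, -184.7, 243.7]
orientation: [1.787, 2.583, 0.0]
ft_force: [0.3, -0.9, 2.5]
width: 13.7
```

Past the roll crest, and the force has dropped. Continue down.

send_rows:
  commands:
    - {"translation":[0,0,-0.005],"twist":[0,0,0]}
    - {"translation":[0,0,-0.01],"twist":[0,0,0]}
    - {"translation":[0,0,-0.015],"twist":[0,0,0]}
    - {"translation":[0,0,-0.02],"twist":[0,0,0]}
    - {"translation":[0,0,-0.025],"twist":[0,0,0]}
    - {"translation":[0,0,-0.03],"twist":[0,0,0]}
    - {"translation":[0,0,-0.03],"twist":[0,0,0]}
    - {"translation":[0,0,-0.03],"twist":[0,0,0]}
    - {"translation":[0,0,-0.03],"twist":[0,0,0]}
    - {"translation":[0,0,-0.03],"twist":[0,0,0]}

```text
t: 25.25
ee_pos: [591.0, -184.5, 240.6]
orientation: [-1.787, -2.583, -0.0]
ft_force: [1.6, 0.5, 2.4]
width: 13.9
```

send_rows:
  commands:
    - {"translation":[0,0,-0.005],"twist":[0,0,0]}
    - {"translation":[0,0,-0.01],"twist":[0,0,0]}
    - {"translation":[0,0,-0.015],"twist":[0,0,0]}
    - {"translation":[0,0,-0.02],"twist":[0,0,0]}
    - {"translation":[0,0,-0.025],"twist":[0,0,0]}
    - {"translation":[0,0,-0.03],"twist":[0,0,0]}
    - {"translation":[0,0,-0.03],"twist":[0,0,0]}
    - {"translation":[0,0,-0.03],"twist":[0,0,0]}
    - {"translation":[0,0,-0.03],"twist":[0,0,0]}
    - {"translation":[0,0,-0.03],"twist":[0,0,0]}

```text
t: 26.25
ee_pos: [591.0, -184.6, 237.6]
orientation: [-1.787, -2.584, 0.0]
ft_force: [0.8, 0.7, 3.2]
width: 13.9
```

send_rows:
  commands:
    - {"translation":[0,0,-0.005],"twist":[0,0,0]}
    - {"translation":[0,0,-0.01],"twist":[0,0,0]}
    - {"translation":[0,0,-0.015],"twist":[0,0,0]}
    - {"translation":[0,0,-0.02],"twist":[0,0,0]}
    - {"translation":[0,0,-0.025],"twist":[0,0,0]}
    - {"translation":[0,0,-0.03],"twist":[0,0,0]}
    - {"translation":[0,0,-0.03],"twist":[0,0,0]}
    - {"translation":[0,0,-0.03],"twist":[0,0,0]}
    - {"translation":[0,0,-0.03],"twist":[0,0,0]}
    - {"translation":[0,0,-0.03],"twist":[0,0,0]}

```text
t: 27.25
ee_pos: [590.9, -184.6, 234.5]
orientation: [-1.787, -2.583, 0.0]
ft_force: [1.8, 0.8, -0.7]
width: 14.0
```

send_rows:
  commands:
    - {"translation":[0,0,-0.003],"twist":[0,0,0]}
    - {"translation":[0,0,-0.006],"twist":[0,0,0]}
    - {"translation":[0,0,-0.009],"twist":[0,0,0]}
    - {"translation":[0,0,-0.012],"twist":[0,0,0]}
    - {"translation":[0,0,-0.012],"twist":[0,0,0]}
    - {"translation":[0,0,-0.012],"twist":[0,0,0]}
    - {"translation":[0,0,-0.012],"twist":[0,0,0]}
    - {"translation":[0,0,-0.012],"twist":[0,0,0]}
    - {"translation":[0,0,-0.012],"twist":[0,0,0]}
    - {"translation":[0,0,-0.012],"twist":[0,0,0]}

```text
t: 28.25
ee_pos: [591.0, -184.5, 233.5]
orientation: [-1.787, -2.584, -0.0]
ft_force: [2.4, 1.7, -1.9]
width: 14.0
```

send_rows:
  commands:
    - {"translation":[0,0,-0.002],"twist":[0,0,0]}
    - {"translation":[0,0,-0.004],"twist":[0,0,0]}
    - {"translation":[0,0,-0.006],"twist":[0,0,0]}
    - {"translation":[0,0,-0.008],"twist":[0,0,0]}
    - {"translation":[0,0,-0.008],"twist":[0,0,0]}
    - {"translation":[0,0,-0.008],"twist":[0,0,0]}
    - {"translation":[0,0,-0.008],"twist":[0,0,0]}
    - {"translation":[0,0,-0.008],"twist":[0,0,0]}
    - {"translation":[0,0,-0.008],"twist":[0,0,0]}
    - {"translation":[0,0,-0.008],"twist":[0,0,0]}

```text
t: 29.25
ee_pos: [591.0, -184.6, 232.8]
orientation: [1.787, 2.584, 0.0]
ft_force: [1.0, 3.6, 3.6]
width: 13.7
```

send_rows:
  commands:
    - {"translation":[0,0,-0.002],"twist":[0,0,0]}
    - {"translation":[0,0,-0.004],"twist":[0,0,0]}
    - {"translation":[0,0,-0.006],"twist":[0,0,0]}
    - {"translation":[0,0,-0.006],"twist":[0,0,0]}
    - {"translation":[0,0,-0.006],"twist":[0,0,0]}
    - {"translation":[0,0,-0.006],"twist":[0,0,0]}
    - {"translation":[0,0,-0.006],"twist":[0,0,0]}
    - {"translation":[0,0,-0.006],"twist":[0,0,0]}
    - {"translation":[0,0,-0.006],"twist":[0,0,0]}
    - {"translation":[0,0,-0.006],"twist":[0,0,0]}

```text
t: 30.25
ee_pos: [591.1, -184.5, 232.4]
orientation: [1.787, 2.584, 0.0]
ft_force: [-0.4, 2.9, 6.5]
width: 13.9
```

send_rows:
  commands:
    - {"translation":[0,0,-0.002],"twist":[0,0,0]}
    - {"translation":[0,0,-0.004],"twist":[0,0,0]}
    - {"translation":[0,0,-0.006],"twist":[0,0,0]}
    - {"translation":[0,0,-0.008],"twist":[0,0,0]}
    - {"translation":[0,0,-0.008],"twist":[0,0,0]}
    - {"translation":[0,0,-0.008],"twist":[0,0,0]}
    - {"translation":[0,0,-0.008],"twist":[0,0,0]}
    - {"translation":[0,0,-0.008],"twist":[0,0,0]}
    - {"translation":[0,0,-0.008],"twist":[0,0,0]}
    - {"translation":[0,0,-0.008],"twist":[0,0,0]}

```text
t: 31.25
ee_pos: [591.1, -184.5, 232.0]
orientation: [1.787, 2.584, 0.0]
ft_force: [-1.7, 2.7, 10.1]
width: 13.8
```

Run:
```python
from h import *
shot("wrist","w4",crop=(180,60,340,260),scale=3);o=ctrl.get_obs();print({k:o[k] for k in("t","ee_pos","ft_force","moment","width")})
```

```text
{'t': 31.3, 'ee_pos': array([ 591.05462242, -184.55374937,  231.9390151 ]), 'ft_force': array([-0.8089603 ,  3.66895925,  9.72196004]), 'moment': array([ 0.62096987,  0.24302387, -0.00677712]), 'width': 14.031017877095497}
```

View pics/w4.png

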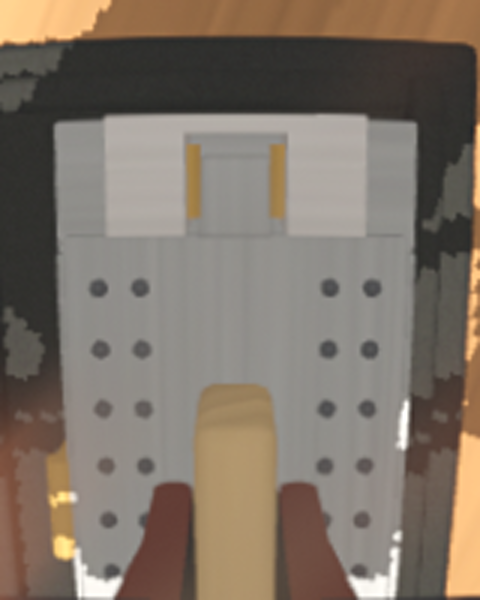

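The +y ear is home, with both rolls closed over it at (193,180) and (278,180). I'll ease off the load, open the jaws partway, and rise.

send_rows:
  commands:
    - {"translation":[0,0,0.004],"twist":[0,0,0]}
    - {"translation":[0,0,0.008],"twist":[0,0,0]}
    - {"translation":[0,0,0.012],"twist":[0,0,0]}
    - {"translation":[0,0,0.014],"twist":[0,0,0]}
    - {"translation":[0,0,0.014],"twist":[0,0,0]}
    - {"translation":[0,0,0.014],"twist":[0,0,0]}
    - {"translation":[0,0,0.014],"twist":[0,0,0]}
    - {"translation":[0,0,0.014],"twist":[0,0,0]}
    - {"translation":[0,0,0.014],"twist":[0,0,0]}
    - {"translation":[0,0,0.014],"twist":[0,0,0]}

```text
t: 32.3
ee_pos: [591.0, -184.6, 232.6]
orientation: [-1.787, -2.584, 0.0]
ft_force: [1.0, 2.8, 4.2]
width: 14.0
```

send_rows:
  commands:
    - {"translation":[0,0,0],"twist":[0,0,0]}
    - {"translation":[0,0,0],"twist":[0,0,0]}
    - {"translation":[0,0,0],"twist":[0,0,0]}
    - {"translation":[0,0,0],"twist":[0,0,0]}
    - {"translation":[0,0,0],"twist":[0,0,0]}
    - {"translation":[0,0,0],"twist":[0,0,0]}
    - {"translation":[0,0,0],"twist":[0,0,0]}
    - {"translation":[0,0,0],"twist":[0,0,0]}
    - {"translation":[0,0,0],"twist":[0,0,0]}
    - {"translation":[0,0,0],"twist":[0,0,0]}
  grip: 0.3

```text
t: 33.3
ee_pos: [591.0, -184.6, 232.7]
orientation: [1.787, 2.584, -0.0]
ft_force: [0.4, -0.3, 0.6]
width: 30.8
```

send_rows:
  commands:
    - {"translation":[0,0,0.04],"twist":[0,0,0]}
    - {"translation":[0,0,0.1],"twist":[0,0,0]}
    - {"translation":[0,0,0.2],"twist":[0,0,0]}
    - {"translation":[0,0,0.3],"twist":[0,0,0]}
    - {"translation":[0,0,0.42],"twist":[0,0,0]}
    - {"translation":[0,0,0.54],"twist":[0,0,0]}
    - {"translation":[0,0,0.66],"twist":[0,0,0]}
    - {"translation":[0,0,0.78],"twist":[0,0,0]}
    - {"translation":[0,0,0.9],"twist":[0,0,0]}
    - {"translation":[0,0,1.0],"twist":[0,0,0]}

```text
t: 34.3
ee_pos: [591.1, -184.6, 334.0]
orientation: [1.787, 2.583, 0.0]
ft_force: [-0.2, 0.2, 1.1]
width: 30.6
```

Run:
```python
from h import *
shot("wrist","w5",crop=(180,70,340,280),scale=2.8);o=ctrl.get_obs();print({k:o[k] for k in("t","ee_pos","ft_force","width")})
shot("scene","sc2",crop=(60,170,240,330),scale=3.6)
s=1.5;shot("top","top2")
a=np.load("pics/top1.npz")["img"].astype(int);b=np.load("pics/top2.npz")["img"].astype(int);print("back tray diff",np.abs(a-b)[115:165,140:370].max())
```

```text
{'t': 34.35, 'ee_pos': array([ 591.5701123 , -184.75236588,  335.40246607]), 'ft_force': array([-0.32486724,  0.42014089,  1.83725633]), 'width': 30.462485571310655}
back tray diff 146
```

View pics/w5.png

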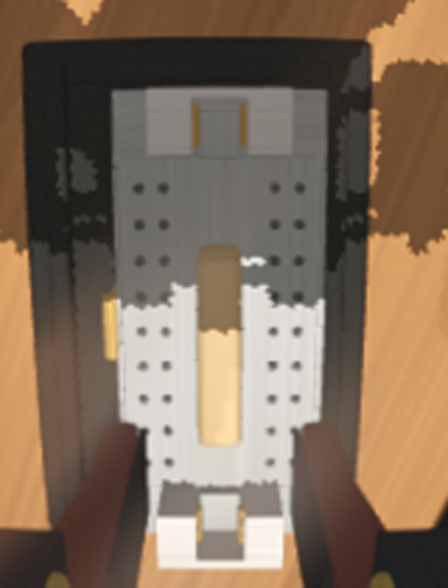

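View pics/sc2.png

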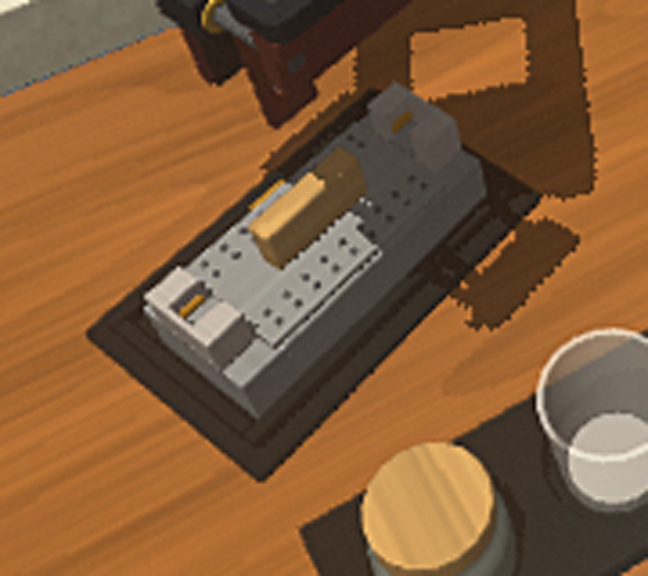

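The plate lies flat in the box. Rolls stand over both ears, at (196,125)/(242,125) and (200,525)/(240,525). One numeric flatness check, then I hand in.

Run:
```python
from h import *
s=2.8
P=lambda u,v,z:ray("w5",(u+.5)/s-.5+180,(v+.5)/s-.5+70,z,True)
g=[P(*c,77) for c in((199,246),(240,246),(240,444),(199,444))];d=g[0]+g[1]-g[2]-g[3]
print("bar centre",np.mean(g,0).round(1),"len if z=77",np.hypot(*d[:2])/2,"yaw",np.arctan2(-d[0],d[1]))
ctrl.close_job()
```

```text
bar centre [ 589.1 -181.6   77. ] len if z=77 61.81645501858674 yaw 0.3615550257452641
the job is handed in; nothing more can be done
```

I gripped the grater plate by its bamboo bar, carried it over the box and slid both ears down into the slots. I pressed it onto the hard stop, let go and lifted clear. The job was handed in at about 34 s.

- **Force:** the highest end-of-step reading was about 10 N, once at the rolls and once on the final press. The peak between readings was not recorded.
- **Seating:** the plate stopped with its underside at about 42 mm, where the load built up against the hard stop.
- **Last pictures:** they show the plate flat, with the brass rolls closed over both ears and the box not visibly shifted.
- **Bar check:** the yaw came out at 0.3616 against 0.362 for the box. The bar read 61.8 mm long (60 expected), its centre about 3 mm from the box axis along its length. The same reading in the rest tray was 61.2 mm and 2 mm, so I take most of this as measurement bias.
- **Jars, cup and mill:** the arm never went near them. The before/after pixel comparison of the back tray did not confirm this: it showed differences (up to 146 of 255). I put these down to the arm and its shadow, but I did not look into it further. The last scene picture covered only one jar and the cup, which looked in place.

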